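Hold the spring jaw of the trimming chuck open at the red mark

ROBOT

A 6-joint arm with a two-finger parallel gripper is mounted at the origin on the work surface. World frame = base frame: x ahead of the robot, y to its left, z up, the work surface at z = 0. Lengths are in mm, angles in rad, forces in N, time in s.
With the tool pointing down it reaches from about 400 to 925 mm from the base axis. Payload 12.5 kg.
Tool frame: the origin (TCP) lies on the mounting face of the last link; the fingertips stand 190 mm ahead of it and the grasp point (between the pads) lies 171 mm ahead of it; z points along the fingers, y is the line along which they close (so a half turn about z gives the same grasp; the last joint's range is limited). The gripper opens to 95 mm and grips with 3 to 60 N. Pads are 20 mm wide; open, the fingers measure 119 mm over their backs; the gripper's body (75 mm by 180 mm) begins 59 mm behind the grasp point.
Start: joints at [-1.295, 0.491, 1.559, -0, 1.092, -0.106], TCP at [232.889, -579.989, 404.761] pointing down, gripper open.
Joint ranges: [-3.1, 3.1], [-0.84, 2.19], [0.05, 2.79], [-1.13, 4.28], [0.06, 2.93], [-2.69, 2.69]. Speed limits (rad/s): [2.22, 2.22, 2.79, 3.14, 3.14, 3.14].

INTERFACE

Orientations are given as [roll, pitch, yaw] about the fixed x, y, z axes, in that order (R = Rz(yaw) Ry(pitch) Rx(roll)).
In Python, from cell import env gives the robot as it stands.
- The arm moves only by the tool carry_out, never from a script. Its argument "series" is a list of rows, each a list of 5 numbers: the shift along the tool's x, y, z in m, then the turn about the tool's z in degrees, then the opening, from 0 (shut) to 1 (fully open). A call has 1 to 20 rows; each row is the pose to reach, as a shift and turn from the pose commanded when the call began, along the tool's axes at that moment; what a row does not reach only later rows make up. A row lasts 1/8 s, in which the tool goes at most 62.5 mm and 10.7 degrees, less where a joint would pass 70% of its speed; a pose out of reach is approached as far as the arm can. A call with a gripper value outside its range is refused whole. The fingers move at their own pace and stop on an object; the grip force is fixed at half the most. Time passes only in rows, so rows that repeat a pose let the fingers close. It gives the time, the measured TCP pose, the force, the opening and the grip force at its end, in the units of the state.
- env.state(): the state, without advancing time (a new reading comes with each control period).
- env.read_camera(name): name is "scene" or "side" or "wrist"; returns (picture, depth): 384x512x3 uint8, red, green, blue; 384x512 float32, mm along the optical axis (not along the pixel's ray), 0 where there is no reading.
- env.get_calibration(name): a dict with "intrinsics" (3x3 intrinsics, pixels), "cam_to_world" (4x4, takes a point from camera to world coordinates); the wrist camera has in their place "T_tool_cam" (4x4, takes a point from camera to tool coordinates, whose origin is the TCP and whose axes are the flange's). Camera axes: x right, y up, looking along -z (the intrinsics and any distortion apply to the point x, -y, -z); pixel columns grow to the right and rows downward; lengths in mm; the calibration is good to about 2 mm. A picture is of the moment at which its call begins: read the wrist's pose just before it. get_calibration takes no time and is no camera call.
- env.job_done(): hands the job in; it is judged then, once.
The state is a dict: "t": time; "joints": joint angles; "qvel": joint speeds; "tau": joint torques, N m; "eef_pos": TCP position; "tcp_rot": TCP orientation; "ft_force": force on the tool from outside, world axes, zero at the start; "moment": the same for the moment, N m; "opening": opening from 0.0 (shut) to 1.0 (fully open); "grip_force": force on a finger pad.
Only numpy, scipy, OpenCV 4.12 (cv2) and the standard library are available. Lean on these libraries where they do the work, as an engineer would, in place of code of your own. Each camera call takes 0.05 s, during which the arm holds its last target. There are 200 camera calls.

TASK

The spring jaw of the pottery trimming chuck has to be held open for the next pot, but its pull is shut under a hinged metal cover: pick up the palette knife, put its blade into the slot under the cover's front edge, lever the cover up with the knife (not with the fingers) and swing it past upright so that it falls fully open, then lay the knife down on the bench, clear of the chuck. Then grip the orange pull, draw the jaw out against its spring until the yellow pointer is level with the red mark, and finish while still holding it there: do not let go. Leave all the other things on the bench where they are.

Things in the scene. Friction and masses are not known exactly. Their poses are not given: they have to be found in the camera images.
- chuck: Trimming chuck fixed to the bench: dark steel base plate, blue-walled well on its right half (-y), open jaw bed on its left half (+y). Origin on the bench; x from its front (robot side) to its back, y to its left, z up. The plate spans x -77 to +88, y -125 to +125 mm, 6 mm thick.
- well (a point): Middle of the well's floor, 6 mm above the bench (chuck x +5, y -62 mm); axes as the chuck's. Inside, the well is 150 mm (x) by 100 mm (y); walls 8 mm thick, tops 56 mm above the bench at the sides and rear, only 44 mm at the front.
- slot (a point): Middle of the open slot under the cover's front edge, at the front wall's outer face: 12 mm high (44 to 56 mm above the bench), 100 mm wide, leading over the 8 mm thick front wall into the well. Axes as the chuck's: a blade goes in along +x.
- cover_lip (a point): Middle of the lower front edge of the cover (165 mm from the hinge); moves with the cover. Shut, it is flush with the front wall's outer face, centred over the 12 mm slot.
- cover_hinge (a point): Middle of the cover's hinge line, at its rear edge and the level of its underside, 56 mm above the bench (chuck x +87.5, y -62 mm). The hinge axis is the chuck's y. The cover: flat aluminium plate over the well with a thin brown stripe, 165 mm front to back, 116 mm wide, 4 mm thick, 140 g; shut, it lies on the well's walls.
- cover (a joint): Cover angle in rad: 0 shut, 1.57 upright, 2.2 fully open against its stop, leaning back. Swings nearly freely: under its own weight it falls shut when let go below upright and falls open to the stop when let go past upright.
- knife: The palette knife, 70 g; dark wooden handle 95 x 18 mm, 22 mm high, then a brass ferrule and a straight flat steel blade 2.5 mm thick, 18 mm wide, 12 mm wide in its last 20 mm. Origin under the middle of the handle; its x points along the blade to the tip, z up. It and the modelling stick may have changed places.
- knife_grip (a point): Centre of the knife's handle (11 mm above the bench when it lies); x to the blade tip, y across the 18 mm width.
- knife_tip (a point): Tip of the knife's blade, 137.5 mm ahead of the handle's centre and at the same height: the blade runs along the middle of the handle's height and starts 47.5 mm ahead of its centre.
- pull_center (a point): Middle of the orange pull with a black band, 32 mm above the bench: an upright square post 20 x 20 mm in the well, 12 to 48 mm above the bench, under the shut cover; rigidly part of the jaw slide. Axes as the chuck's. At home it is at chuck x +25, y -62 mm. A 5 mm thick steel slide bar runs at its foot, top 12 mm above the bench.
- jaw (a joint): How far the jaw slide with pull and pointer is drawn out towards the chuck's front (its -x), m: 0 home, 0.062 end stop. A spring draws it home: 3.3 N at home, growing by 110 N per metre (about 9 N at 50 mm).
- pointer (a point): Free end of the yellow pointer, a 3 mm bar on the left end of the moving jaw, 22 mm above the bench; moves with the jaw along the chuck's x.
- mark_tip (a point): The red mark: a thin upright red plate (3 mm thick, 16 mm high) clipped to the aluminium scale along the chuck's left edge, 28 to 50 mm nearer the chuck's front than the pointer at home; the point lies in the plate's middle plane. Axes as the chuck's. The pointer is level with the mark when both have the same chuck x.
- stick: Light wooden modelling stick, about 200 x 16 x 14 mm, lying along its x near the knife. To be left alone. Origin at the middle of its underside.
- cup: Terracotta cup, 72 mm across, 85 mm high. To be left alone. Origin at the middle of its underside.
- bowl: White bowl, 130 mm across, 55 mm high. To be left alone. Origin at the middle of its underside.
- bottle_red: Red glazed bottle, 68 mm across, 180 mm high. To be left alone. Origin at the middle of its underside.
- bottle_green: Green glazed bottle, 60 mm across, 175 mm high. To be left alone. Origin at the middle of its underside.
- brush: Brush lying on the bench. To be left alone. Origin at the middle of its underside.
- post: White kiln post, a cylinder 40 mm across, 60 mm high. To be left alone. Origin at the middle of its underside.
There are look-alikes about, which are no part of the job. What is shaped like the knife but purple is not meant.

How it is judged (in metres and radians):
On the way, in this order (a step that is already met when the one before it is completed fails the run):
1. the knife is picked up (height (world z) of knife_grip above 0.03 m and contact force between the fingers and knife above 0.5 N), for 0.1 s.
2. the knife levers the cover up off its rim (value of joint cover above 0.3 rad and contact force between knife and cover above 0.1 N), for 0.05 s.
3. the cover has fallen fully open (value of joint cover above 1.9 rad), for 0.2 s.
4. the knife lies on the bench, released (height (world z) of knife_grip below 0.02 m and linear speed of knife below 0.03 m/s and contact force between the fingers and knife below 0.1 N and contact force between knife and chuck below 0.1 N), for 0.2 s.
5. the pull is gripped and the pointer drawn to the red mark (x of pointer in the frame of mark_tip between -0.005 and 0.005 m and contact force between the fingers and jaw above 1.5 N and distance between the grasp point and pull_center below 0.035 m), for 0.2 s.
At the end, for the whole second after the job is handed in: The cover stands fully open (over 1.9 rad), the knife lies released on the bench (handle centre below 20 mm) without touching the chuck, and the fingers hold the pull (over 1.5 N of contact) with the pointer within 5 mm of the red mark along the chuck's x, the jaw at rest, through the last second (all of step 4 and all of step 5 and value of joint cover above 1.9 rad and velocity of joint jaw between -0.01 and 0.01 m/s and contact force between knife and jaw below 0.1 N); the arm keeps its last pose, push and grip.
It fails at once if the fingers push or lift the cover before it is open (contact force between the fingers and cover above 1 N and value of joint cover below 1.6 rad).
It fails at once if the knife is dropped (falls over about 20 mm) instead of laid down (linear speed of knife above 0.6 m/s and contact force between the fingers and knife below 0.1 N).
It fails at once if another thing on the bench is disturbed (moved over 30 mm) (distance of any of stick, cup, bowl, bottle_red, bottle_green, brush, post from where it was at the start of the episode above 0.03 m).
It also fails if it takes over 72 s, if anything falls off the work surface, if the arm or the gripper's body presses on something with over 40 N, if the wrist force passes 120 N, or if a joint passes its speed limit or range.

## Working session

There is one attempt and no reset: what is moved stays moved. The work goes in short steps, Python scripts to look and compute and a tool call to move; the robot and the scene stay as the last step left them, time stands still between calls to the robot, and variables do not carry over. Pictures are saved under pics/ and viewed, at most 10 in all, crops included, and the job is handed in when it is done.

Besides the shell and the picture viewer there is one more tool, called after "Emit:" as a command line: name --pt "numbers of a row" for each row, then --argument value for the rest. carry_out: Moves the arm, as the interface text tells. Its arguments: {"type":"object","properties":{"series":{"type":"array","items":{"type":"array","items":{"type":"number"}}}},"required":["series"]}

```bash
ls; mkdir -p pics; cat > h.py <<'E'
import numpy as np, cv2
from scipy.spatial.transform import Rotation as R
from cell import env
def tcp():
    s=env.state(); T=np.eye(4); T[:3,:3]=R.from_euler('xyz',s['tcp_rot']).as_matrix(); T[:3,3]=s['eef_pos']; return T,s
def look(n):
    T,s=tcp(); c=env.get_calibration(n); im,d=env.read_camera(n)
    M=np.array(c['cam_to_world']) if 'cam_to_world' in c else T@np.array(c['T_tool_cam'])
    return im,d,np.array(c['intrinsics']),M
def pts(d,K,M):
    v,u=np.mgrid[:d.shape[0],:d.shape[1]]
    P=np.stack([(u-K[0,2])/K[0,0]*d,-(v-K[1,2])/K[1,1]*d,-d],-1)
    W=P@M[:3,:3].T+M[:3,3]; W[d<=0]=np.nan; return W
def ray(u,v,K,M,z):
    r=M[:3,:3]@np.array([(u-K[0,2])/K[0,0],-(v-K[1,2])/K[1,1],-1]); o=M[:3,3]
    return o+r*(z-o[2])/r[2]
def save(n,im): cv2.imwrite(f'pics/{n}.png',im[...,::-1])
E
python3 - <<'E'
from h import *
a=[]
for n in('scene','side'):
    im,d,K,M=look(n); np.savez(f'{n}.npz',im=im,d=d,K=K,M=M); a.append(im); print(n,K.round(1).tolist(),M.round(2).tolist(),{k:np.shape(v) for k,v in env.get_calibration(n).items()})
save('s0',a[0]);save('s1',a[1])
c=env.get_calibration('wrist');print(c); s=env.state();print(s)
E
```

```text
pics
scene [[384.2, 0.0, 252.2], [0.0, 384.2, 189.7], [0.0, 0.0, 1.0]] [[0.65, -0.44, 0.61, 1390.13], [0.76, 0.4, -0.52, -637.86], [-0.01, 0.8, 0.59, 816.7], [0.0, 0.0, 0.0, 1.0]] {'intrinsics': (3, 3), 'cam_to_world': (4, 4)}
side [[427.1, 0.0, 248.9], [0.0, 427.1, 199.0], [0.0, 0.0, 1.0]] [[-0.96, 0.2, -0.21, 308.2], [-0.29, -0.6, 0.74, 1042.64], [0.02, 0.77, 0.63, 938.04], [0.0, 0.0, 0.0, 1.0]] {'intrinsics': (3, 3), 'cam_to_world': (4, 4)}
{'intrinsics': array([[299.45637575,   0.        , 260.41606323],
       [  0.        , 299.45637575, 189.91486576],
       [  0.        ,   0.        ,   1.        ]]), 'T_tool_cam': array([[-6.78670298e-04,  9.57128279e-01,  2.89663593e-01,
         8.10854844e+01],
       [ 9.99999643e-01,  5.03945968e-04,  6.77783208e-04,
        -5.54066233e-01],
       [ 5.02750676e-04,  2.89663950e-01, -9.57128279e-01,
         1.92804776e+01],
       [ 0.00000000e+00,  0.00000000e+00,  0.00000000e+00,
         1.00000000e+00]])}
{'t': 0.1, 'joints': array([-1.29461466e+00,  4.91502040e-01,  1.55940612e+00,  1.64189855e-05,
        1.09167797e+00, -1.05590862e-01]), 'qvel': array([ 7.52218352e-05, -2.06246215e-03, -1.93509108e-03, -2.94177377e-04,
        1.05020092e-03,  8.66779763e-04]), 'tau': array([ 2.75879887e-03, -6.13623476e+01, -2.58606273e+01,  6.94481889e-02,
        4.69726743e-02, -4.95163658e-05]), 'eef_pos': array([ 232.87311298, -579.963881  ,  404.21230515]), 'tcp_rot': array([-3.14060624e+00, -1.19189244e-04,  3.81764897e-01]), 'ft_force': array([-0.45464173, -1.03037952,  0.28643478]), 'moment': array([ 0.02477149, -0.08023153, -0.00226693]), 'grip_force': 0.0, 'opening': 0.9966908561198872}
```

View pics/s0.png

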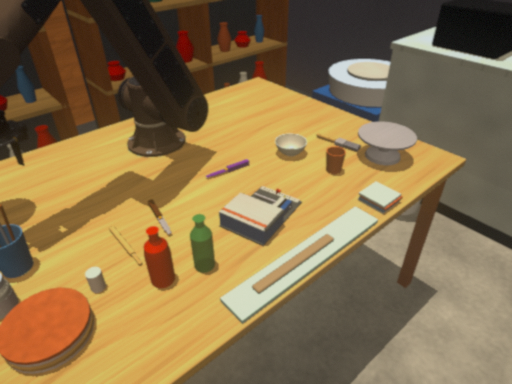

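View pics/s1.png

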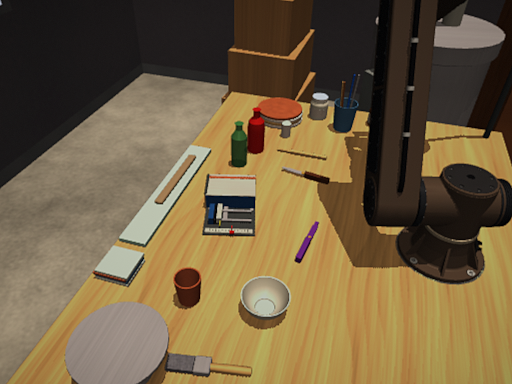

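Knife candidates:
- Dark-handled knife with the bright blade: scene (158,215), side (308,176). I choose this one because its handle is dark wood and its blade is steel.
- Purple look-alike: scene (228,170), side (308,241).
- Modelling stick: scene (126,245), side (302,154).
- Brush: scene (338,142), side (208,365).

The chuck is at scene (258,213), side (230,205).

```bash
python3 - <<'E'
from h import *
D={n:np.load(n+'.npz') for n in('scene','side')}
W={n:pts(D[n]['d'],D[n]['K'],D[n]['M']) for n in D}
def rep(n,name,box,zlo,zhi):
    u0,v0,u1,v1=box; w=W[n][v0:v1,u0:u1].reshape(-1,3); w=w[(w[:,2]>zlo)&(w[:,2]<zhi)]
    r=cv2.minAreaRect(w[:,:2].astype(np.float32)); print(n,name,len(w),'med',np.median(w,0).round(0),'rect',np.round(r[0],0),np.round(r[1],0),round(r[2],1))
    return r
for n,b in(('scene',(215,180,305,245)),('side',(195,165,265,240))):
    rep(n,'cover',b,54,66)
    rep(n,'chuck all',b,4,70)
rep('scene','knife',(145,195,175,240),5,40); rep('side','knife',(278,164,332,186),5,40)
rep('scene','stick',(105,224,145,268),5,40)
rep('scene','red',(143,225,177,290),100,200); rep('side','red',(247,106,267,155),100,200)
rep('scene','green',(190,213,216,273),100,200); rep('side','green',(230,120,249,167),100,200)
rep('scene','post',(82,262,110,295),40,80); rep('scene','purple',(200,155,255,182),5,40)
rep('scene','bowl',(270,130,310,160),40,80); rep('scene','cup',(322,142,348,176),60,100)
ims=[cv2.resize(D['scene']['im'][190:245,140:185],None,fx=8,fy=8),]
save('c0',ims[0])
E
```

```text
scene cover 1383 med [693. -49.  60.] rect [688. -44.] [172. 121.] 15.3
scene chuck all 2876 med [697. -41.  49.] rect [636.  16.] [314. 347.] 44.1
side cover 1063 med [687. -38.  58.] rect [689. -41.] [167. 123.] 16.5
side chuck all 2800 med [672.  15.  32.] rect [691. -39.] [250. 389.] 19.8
scene knife 234 med [ 467. -252.   15.] rect [ 466. -265.] [ 47. 184.] 80.0
side knife 225 med [ 445. -240.   14.] rect [ 468. -260.] [181.  98.] 5.1
scene stick 255 med [ 510. -393.   13.] rect [ 509. -392.] [ 16. 200.] 89.1
scene red 696 med [ 707. -378.  135.] rect [ 702. -375.] [66. 53.] 65.5
side red 281 med [ 688. -354.  132.] rect [ 692. -355.] [66. 55.] 2.9
scene green 533 med [ 738. -264.  133.] rect [ 732. -261.] [57. 48.] 36.0
side green 273 med [ 721. -241.  130.] rect [ 733. -288.] [ 57. 138.] 12.5
scene post 230 med [ 611. -518.   58.] rect [ 621. -526.] [40. 82.] 59.9
scene purple 209 med [398. 104.  13.] rect [393.  88.] [185.  24.] 81.8
scene bowl 228 med [446. 376.  48.] rect [454. 364.] [126. 130.] 27.9
scene cup 223 med [657. 393.  75.] rect [657. 393.] [66. 78.] 40.4
```

View pics/c0.png

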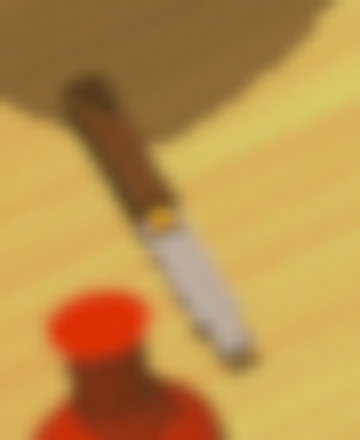

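The crop shows a dark wooden handle from scene (151,201), a brass ferrule at (160,217) and a steel blade tip at (170,235), so this is the knife.

```bash
python3 - <<'E'
from h import *
d=np.load('scene.npz');K,M=d['K'],d['M']
for p in((151,200.5),(160,217.2),(170,235)): print(ray(*p,K,M,11).round(0))
d=np.load('side.npz');K,M=d['K'],d['M']
# side: knife tip ~ (282,170), handle end ~ (329,181)
for p in((282,170),(329,181)): print(ray(*p,K,M,11).round(0))
T,s=tcp(); print((T[:3,:3].T@(np.array([445,-250,T[2,3]])-T[:3,3])).round(0), T[:3,:3].round(2).tolist())
E
```

```text
[ 373. -230.   11.]
[ 471. -252.   11.]
[ 566. -271.   11.]
[ 552. -248.   11.]
[ 374. -234.   11.]
[ 320. -227.    0.] [[0.93, 0.37, -0.0], [0.37, -0.93, 0.0], [0.0, -0.0, -1.0]]
```

Emit:
carry_out --pt "0.05 -0.035 0 6 1" --pt "0.1 -0.07 0 12 1" --pt "0.15 -0.11 0 18 1" --pt "0.2 -0.147 0 24 1" --pt "0.25 -0.184 0 32 1" --pt "0.29 -0.21 0.03 32 1" --pt "0.317 -0.233 0.07 32 1" --pt "0.317 -0.233 0.07 32 1" --pt "0.317 -0.233 0.07 32 1"

```text
t: 1.23
eef_pos: [440.4, -246.1, 335.1]
tcp_rot: [3.141, -0.0, -0.176]
ft_force: [-0.1, -0.6, 0.5]
opening: 1.001
grip_force: 0.0
```

```bash
python3 - <<'E'
from h import *
im,d,K,M=look('wrist'); np.savez('w1.npz',im=im,d=d,K=K,M=M); save('w1',im); s=env.state(); print(s['eef_pos'],s['tcp_rot'],s['t'],s['ft_force'],s['moment'])
W=pts(d,K,M); h=(W[...,2]>6)&(W[...,2]<40); print(h.sum())
E
```

```text
[ 440.2216411  -246.39971519  335.42554967] [ 3.14091011e+00 -1.03391071e-03 -1.77174876e-01] 1.275 [0.16658528 0.41867881 0.00115223] [0.0163901  0.10723296 0.01967646]
8616
```

View pics/w1.png

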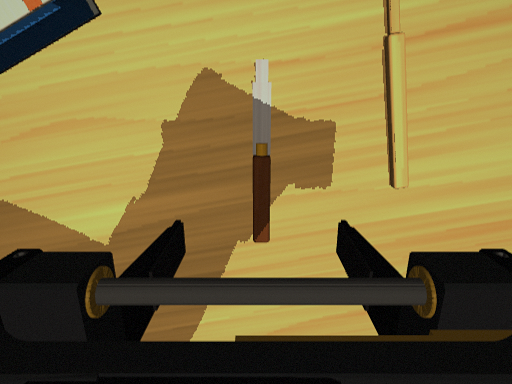

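The wrist view shows the handle from (261,241) to (262,156), the blade tip at (262,60), and the stick well to the right at (397,110).

```bash
python3 - <<'E'
from h import *
d=np.load('w1.npz');im,K,M=d['im'],d['K'],d['M']
W=pts(d['d'],K,M); m=(W[...,2]>16)&(W[...,2]<30); m[:, :240]=0; m[:,290:]=0; m[250:]=0; 
print('top z',np.median(W[m][:,2]),cv2.minAreaRect(W[m][:,:2].astype(np.float32)))
v,u=np.nonzero(m); print(u.min(),u.max(),v.min(),v.max())
for p in((261,241),(262,156)): print(ray(*p,K,M,22).round(1))
print(ray(262,60,K,M,12).round(1))
T,s=tcp()
A=ray(261,241,K,M,22);B=ray(262,60,K,M,12); c=A+(B-A)*47.5/185; dr=(B-A)[:2]/np.linalg.norm((B-A)[:2]); print('len',np.linalg.norm((B-A)[:2]),'yaw',np.degrees(np.arctan2(dr[1],dr[0])),'tool yaw',np.degrees(s['tcp_rot'][2]))
g=c[:2]+20*dr; print('center',c,'grip',g,'tool shift',T[:3,:3].T@(np.r_[g,190+2]-T[:3,3]))
E
```

```text
top z 22.27329694273061 ((426.9964904785156, -244.61553955078125), (17.385169982910156, 105.9374771118164), 79.4962158203125)
253 270 143 241
[ 375.7 -235.1   22. ]
[ 466.9 -252.4   22. ]
[ 554.5 -268.    12. ]
len 181.86887063331577 yaw -10.412282088159674 tool yaw -10.15137262498627
center [ 421.59217564 -243.54445674   19.43243243] grip [ 441.26283067 -247.15905639] tool shift [  1.01043393   0.46604987 143.42702253]
```

Emit:
carry_out --pt "0.001 0 0.05 0 0.6" --pt "0.001 0 0.1 0 0.6" --pt "0.001 0 0.13 0 0.6" --pt "0.001 0 0.142 0 0.6" --pt "0.001 0 0.142 0 0.6" --pt "0.001 0 0.142 0 0" --pt "0.001 0 0.142 0 0" --pt "0.001 0 0.142 0 0" --pt "0.001 0 0.142 0 0" --pt "0.001 0 0.142 0 0" --pt "0.001 0 0.142 0 0"

```text
t: 2.65
eef_pos: [441.3, -245.8, 192.9]
tcp_rot: [3.141, -0.0, -0.177]
ft_force: [-0.5, 0.3, 4.6]
opening: 0.19
grip_force: 30.0
```

Emit:
carry_out --pt "0 0 -0.03 0 0" --pt "0 0 -0.07 0 0" --pt "0 0 -0.1 0 0" --pt "-0.005 -0.03 -0.1 -6 0" --pt "-0.01 -0.06 -0.1 -12 0" --pt "-0.018 -0.09 -0.1 -18 0" --pt "-0.025 -0.128 -0.1 -26.2 0" --pt "-0.025 -0.128 -0.1 -26.2 0" --pt "-0.025 -0.128 -0.1 -26.2 0" --pt "-0.025 -0.128 -0.1 -26.2 0"

```text
t: 3.9
eef_pos: [439.2, -116.2, 292.7]
tcp_rot: [3.141, -0.0, 0.279]
ft_force: [0.4, -0.0, -0.7]
opening: 0.191
grip_force: 30.0
```

```bash
python3 - <<'E'
from h import *
im,d,K,M=look('wrist'); np.savez('w2.npz',im=im,d=d,K=K,M=M); save('w2',im); T,s=tcp(); print(s['eef_pos'],s['tcp_rot'],s['t'])
W=pts(d,K,M)
m=(W[...,2]>55)&(W[...,2]<66)&(W[...,0]>560)
print('cover',m.sum(),np.median(W[m],0),cv2.minAreaRect(W[m][:,:2].astype(np.float32)))
L=(np.linalg.inv(T)@np.r_['-1',W,np.ones(W.shape[:2]+(1,))].reshape(-1,4).T).T.reshape(384,512,4)[...,:3]
k=(abs(L[...,1])<14)&(L[...,0]>30)&(L[...,0]<150)&(W[...,2]>90)&(W[...,2]<130)
print('knife',k.sum())
for a in range(30,140,10):
    q=k&(L[...,0]>=a)&(L[...,0]<a+10)
    if q.any(): print(a,q.sum(),np.median(W[q][:,2]).round(1),np.median(L[q][:,1]).round(1))
print('tip',L[k][:,0].max())
E
```

```text
[ 439.20292919 -116.16448062  292.64225227] [ 3.14144777e+00 -1.39022720e-05  2.78899446e-01] 3.95
cover 0 [nan nan nan] ((0.0, 0.0), (0.0, 0.0), 0.0)
knife 5440
30 591 114.4 -0.7
40 588 112.7 -0.7
50 616 112.6 -0.7
60 645 112.7 -0.2
70 692 112.7 -0.7
80 733 112.7 -0.7
90 660 112.7 -0.2
100 558 112.7 -0.7
110 357 112.8 -0.7
tip 116.37244786253575
  return _methods._mean(a, axis=axis, dtype=dtype,
  ret = um.true_divide(
```

View pics/w2.png

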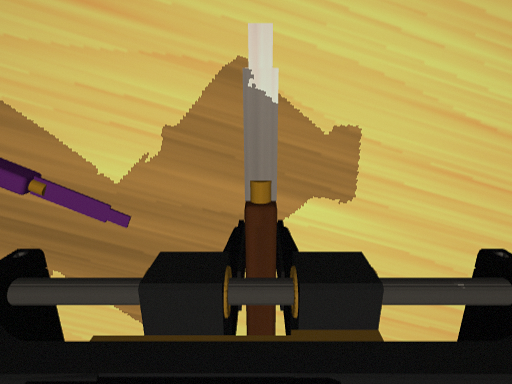

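Emit:
carry_out --pt "0 0 0.03 0 0" --pt "0 0 0.0615 0 0" --pt "0.02 0 0.0615 0 0" --pt "0.045 0 0.0615 0 0" --pt "0.045 0 0.0615 0 0" --pt "0.045 0 0.0615 0 0"

```text
t: 4.7
eef_pos: [481.8, -103.3, 231.1]
tcp_rot: [-3.141, 0.001, 0.28]
ft_force: [0.4, 0.0, -0.2]
opening: 0.188
grip_force: 30.0
```

```bash
python3 - <<'E'
from h import *
T,s=tcp(); print(s['eef_pos'],s['t']); c=[]
print('tip',(T@[116.4,-.7,181.1,1]).round(1))
for n,b in(('scene',(180,175,310,255)),('side',(190,155,320,245))):
    im,d,K,M=look(n); W=pts(d,K,M)
    m=(W[...,2]>56)&(W[...,2]<65)&(W[...,0]>590)&(W[...,0]<800)&(W[...,1]>-130)&(W[...,1]<60); m=cv2.morphologyEx(m.astype(np.uint8),cv2.MORPH_OPEN,np.ones((3,3)))>0
    print(n,m.sum(),np.median(W[m][:,2]),cv2.minAreaRect(W[m][:,:2].astype(np.float32)))
    tp=np.linalg.inv(M)@(T@[116.4,-.7,181.1,1]); print('tip px',K[0,2]+K[0,0]*tp[0]/-tp[2],K[1,2]-K[1,1]*tp[1]/-tp[2])
    u0,v0,u1,v1=b; c.append(cv2.resize(im[v0:v1,u0:u1],(780,int(780*(v1-v0)/(u1-u0)))))
    c[-1]=cv2.resize(c[-1],(440,300))
save('m1',np.vstack(c))
E
```

```text
[ 481.75794066 -103.31217063  231.05886367] 4.7
tip [593.3 -70.4  49.9   1. ]
scene 1321 59.86262929892882 ((687.8148193359375, -44.39860534667969), (171.19076538085938, 120.98123931884766), 15.051935195922852)
tip px 226.79245958228432 202.0445617935608
side 816 58.731686751747475 ((689.0498657226562, -40.336509704589844), (167.13729858398438, 117.82637786865234), 17.150419235229492)
tip px 258.93126029894114 187.2495820046626
```

View pics/m1.png

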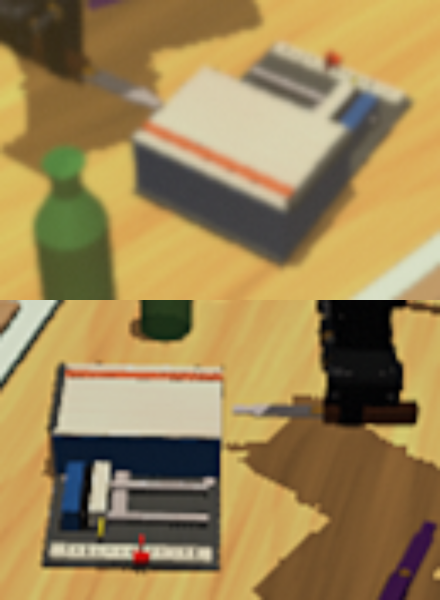

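The scene view (top) and side view (bottom) show the blade level, in line with the slot and about 16 mm short of the front wall. I'll insert it now.

Emit:
carry_out --pt "0.015 0 0 0 0" --pt "0.03 0 0 0 0" --pt "0.048 0 0 0 0" --pt "0.048 0 0 0 0" --pt "0.048 0 0 0 0"

```text
t: 5.42
eef_pos: [528.3, -89.5, 231.0]
tcp_rot: [-3.141, 0.001, 0.281]
ft_force: [-0.5, -1.1, -0.9]
opening: 0.185
grip_force: 30.0
```

```bash
python3 - <<'E'
import numpy as np
for t in range(0,112,8):
    a=np.radians(t); print(t,((133*(1-np.cos(a)))/1000).round(3),(-(133*np.sin(a)+4.7)/1000).round(3))
E
```

```text
0 0.0 -0.005
8 0.001 -0.023
16 0.005 -0.041
24 0.011 -0.059
32 0.02 -0.075
40 0.031 -0.09
48 0.044 -0.104
56 0.059 -0.115
64 0.075 -0.124
72 0.092 -0.131
80 0.11 -0.136
88 0.128 -0.138
96 0.147 -0.137
104 0.165 -0.134
```

Emit:
carry_out --pt "0 0 -0.005 0 0" --pt "0.001 0 -0.023 0 0" --pt "0.005 0 -0.041 0 0" --pt "0.011 0 -0.059 0 0" --pt "0.02 0 -0.075 0 0" --pt "0.02 0 -0.075 0 0"

```text
t: 6.18
eef_pos: [547.7, -84.2, 307.3]
tcp_rot: [3.14, -0.002, 0.281]
ft_force: [0.5, -0.2, -1.3]
opening: 0.186
grip_force: 30.0
```

```bash
python3 - <<'E'
from h import *
T,s=tcp(); print(s['eef_pos'],s['t'],s['ft_force'])
im1,d,K,M=look('side')
im,d,K,M=look('wrist'); W=pts(d,K,M)
L=(np.linalg.inv(T)@np.r_['-1',W,np.ones(W.shape[:2]+(1,))].reshape(-1,4).T).T.reshape(384,512,4)[...,:3]
k=(abs(L[...,1])<14)&(L[...,0]>30)&(L[...,0]<150)&(L[...,2]<195)&(L[...,2]>160)
for a in range(30,130,10):
    q=k&(L[...,0]>=a)&(L[...,0]<a+10)
    if q.any(): print(a,q.sum(),np.median(L[q][:,2]).round(1))
save('m2',np.hstack([cv2.resize(im1[120:250,180:330],(390,338)),cv2.resize(im,(390,338))]))
E
```

```text
[547.68591944 -84.21233728 307.26484253] 6.175 [ 0.52215327 -0.23616493 -1.26470328]
30 587 179.7
40 583 181.0
50 612 181.0
60 653 181.1
70 675 181.0
80 563 180.7
90 1366 163.3
100 1328 169.6
110 1244 176.0
120 694 181.3
```

View pics/m2.png

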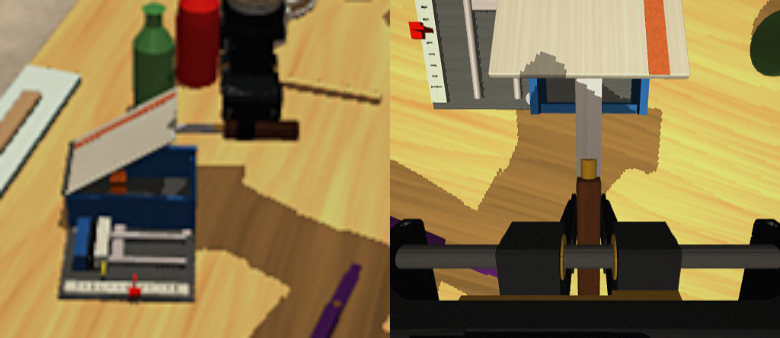

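The side view shows the cover up about 30° on the blade and the orange pull in the well. The knife hasn't turned in the grip, so I'll continue the arc.

Emit:
carry_out --pt "0.011 0 -0.015 0 0" --pt "0.024 0 -0.029 0 0" --pt "0.039 0 -0.04 0 0" --pt "0.055 0 -0.049 0 0" --pt "0.072 0 -0.056 0 0" --pt "0.09 0 -0.061 0 0" --pt "0.108 0 -0.063 0 0" --pt "0.127 0 -0.063 0 0" --pt "0.145 0 -0.063 0 0" --pt "0.16 0 -0.063 0 0" --pt "0.16 0 -0.063 0 0" --pt "0.16 0 -0.063 0 0" --pt "0.16 0 -0.063 0 0"

```text
t: 7.9
eef_pos: [701.0, -40.1, 369.2]
tcp_rot: [-3.142, 0.0, 0.28]
ft_force: [-0.4, 0.5, -1.3]
opening: 0.183
grip_force: 30.0
```

```bash
python3 - <<'E'
from h import *
T,s=tcp(); print(s['eef_pos'],s['t'],s['ft_force'],s['opening'])
im1,d1,K1,M1=look('side')
im,d,K,M=look('scene')
np.savez('side3.npz',im=im1,d=d1,K=K1,M=M1)
W=pts(d1,K1,M1); m=(W[...,2]>70)&(W[...,2]<200)&(W[...,0]>745)&(W[...,0]<920)&(W[...,1]>-130)&(W[...,1]<100)
print(m.sum(), np.nanpercentile(W[m],[5,50,95],axis=0).round(0))
save('m3',np.hstack([cv2.resize(im1[100:250,160:310],(390,390)),cv2.resize(im[130:260,190:320],(390,390))]))
E
```

```text
[700.97914179 -40.07836798 369.17655004] 7.9 [-0.38019737  0.45111505 -1.32554134] 0.18295519066802213
848 [[768. -54.  78.]
 [813.  -5. 139.]
 [858.  48. 187.]]
```

View pics/m3.png

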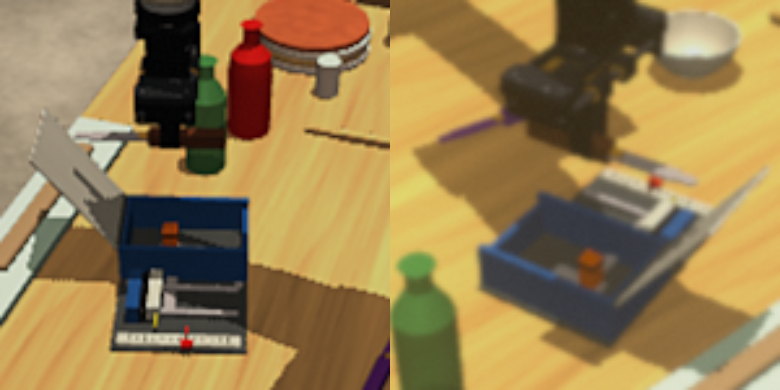

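The cover is fully open in both views, and the pull is visible in the well at side crop (170,232). Next I'll take the knife back to its old place.

Emit:
carry_out --pt "-0.05 0 0 0 0" --pt "-0.1 0 0 0 0" --pt "-0.15 0 0 0 0" --pt "-0.2 0.02 0 0 0" --pt "-0.25 0.06 0 6 0" --pt "-0.28 0.1 0.03 14 0" --pt "-0.307 0.126 0.07 20 0" --pt "-0.307 0.126 0.11 26 0" --pt "-0.307 0.126 0.14 26 0" --pt "-0.307 0.126 0.16 26 0" --pt "-0.307 0.126 0.17 26 0" --pt "-0.307 0.126 0.174 26 0" --pt "-0.307 0.126 0.176 26 0" --pt "-0.307 0.126 0.176 26 0" --pt "-0.307 0.126 0.176 26 0"

```text
t: 9.88
eef_pos: [441.4, -245.9, 193.7]
tcp_rot: [3.141, -0.001, -0.173]
ft_force: [0.8, 0.2, -1.1]
opening: 0.188
grip_force: 30.0
```

```bash
python3 - <<'E'
from h import *
def mk(im,lo,hi):
    return cv2.inRange(cv2.cvtColor(im,cv2.COLOR_RGB2HSV),lo,hi)
def blobs(m,K,M,z,W,tag,reg):
    n,l,st,c=cv2.connectedComponentsWithStats(m)
    for i in range(1,n):
        p=ray(*c[i],K,M,z)
        if st[i,4]>=4 and reg[0]<p[0]<reg[1] and reg[2]<p[1]<reg[3]: print(tag,st[i],c[i].round(1),'ray',p.round(1),'depth',np.nanmedian(W[l==i],0).round(1))
f=np.load('side3.npz')
for nm in('side','scene'):
    if nm=='side': im,d,K,M=f['im'],f['d'],f['K'],f['M']
    else: im,d,K,M=look('scene')
    W=pts(d,K,M); r=(580,780,-140,110); print(nm)
    blobs(mk(im,(5,150,60),(16,255,255)),K,M,40,W,'orange',r)
    blobs(mk(im,(0,170,70),(4,255,255))|mk(im,(176,170,70),(180,255,255)),K,M,28,W,'red',r)
    blobs(mk(im,(22,130,80),(34,255,255)),K,M,22,W,'yellow',(640,780,0,110))
E
```

```text
side
orange [222 186   7   9  43] [225.1 189.5] ray [702.6 -34.7  40. ] depth [704.3 -31.6  43.6]
yellow [219 220   2   6  11] [219.5 222.3] ray [671.8 108.1  22. ] depth [673.1 103.1  22.6]
scene
orange [276 188   5   4  15] [277.9 189.7] ray [645.7 108.1  40. ] depth [628.  129.5  17. ]
orange [253 213   8  12  72] [256.5 218.6] ray [709.7 -45.5  40. ] depth [708.5 -45.8  38.9]
```

Emit:
carry_out --pt "0 0 0.0015 0 0" --pt "0 0 0.0015 0 0.18" --pt "0 0 0.0015 0 0.25" --pt "0 0 0.0015 0 0.4" --pt "0 0 0.0015 0 0.6" --pt "0 0 0.0015 0 0.6" --pt "0 0 0.0015 0 0.6" --pt "0 0 0.0015 0 0.6" --pt "0 0 -0.03 0 0.6" --pt "0 0 -0.08 0 0.6" --pt "0 0 -0.13 0 0.6" --pt "0 0 -0.17 0 0.6" --pt "0 0 -0.17 0 0.6"

```text
t: 11.55
eef_pos: [441.4, -245.9, 365.9]
tcp_rot: [3.139, -0.005, -0.173]
ft_force: [0.0, -0.2, -0.8]
opening: 0.598
grip_force: 0.0
```

Emit:
carry_out --pt "0.03 -0.035 0 -5 0.6" --pt "0.06 -0.07 0 -10 0.6" --pt "0.09 -0.107 0 -15 0.6" --pt "0.12 -0.142 0 -20 0.6" --pt "0.15 -0.178 0 -25.9 0.6" --pt "0.18 -0.214 0 -25.9 0.6" --pt "0.206 -0.245 0 -25.9 0.6" --pt "0.206 -0.245 0 -25.9 0.6" --pt "0.206 -0.245 0 -25.9 0.6"

```text
t: 12.68
eef_pos: [686.2, -40.2, 361.8]
tcp_rot: [-3.141, 0.002, 0.279]
ft_force: [-1.2, -1.1, 0.0]
opening: 0.601
grip_force: 0.0
```

```bash
python3 - <<'E'
from h import *
im,d,K,M=look('wrist'); T,s=tcp(); np.savez('w4.npz',im=im,d=d,K=K,M=M,T=T); print(s['eef_pos'],s['tcp_rot'],s['t']); W=pts(d,K,M)
im2,d2,K2,M2=look('scene'); a=im2[190:245,130:190]
big=cv2.resize(im,(768,576)); big[396:576,0:196]=cv2.resize(a,(196,180)); save('w4',big)
h=cv2.cvtColor(im,cv2.COLOR_RGB2HSV)
for t,lo,hi,z in(('orange',(5,150,60),(16,255,255),48),('red',(0,170,70),(4,255,255),25),('yellow',(22,150,80),(34,255,255),22)):
    n,l,st,c=cv2.connectedComponentsWithStats(cv2.inRange(h,lo,hi))
    for i in range(1,n):
        p=ray(*c[i],K,M,z)
        if st[i,4]>30 and 580<p[0]<790 and -150<p[1]<150: print(t,st[i],c[i].round(1),p.round(1),np.nanmedian(W[l==i],0).round(1))
E
```

```text
[686.01048533 -40.59395737 362.27741231] [-3.14110953e+00  1.54092512e-03  2.78426398e-01] 12.725
orange [256 152  20  25 457] [265.1 163.6] [705.2 -38.7  48. ] [705.4 -38.8  48.2]
red [ 95 180  22  12 161] [103.2 185.7] [627.6 124.5  25. ] [626.5 127.   18.4]
yellow [111 151  18   5  60] [119.1 153. ] [668. 114.  22.] [669.  113.7  24.8]
```

View pics/w4.png

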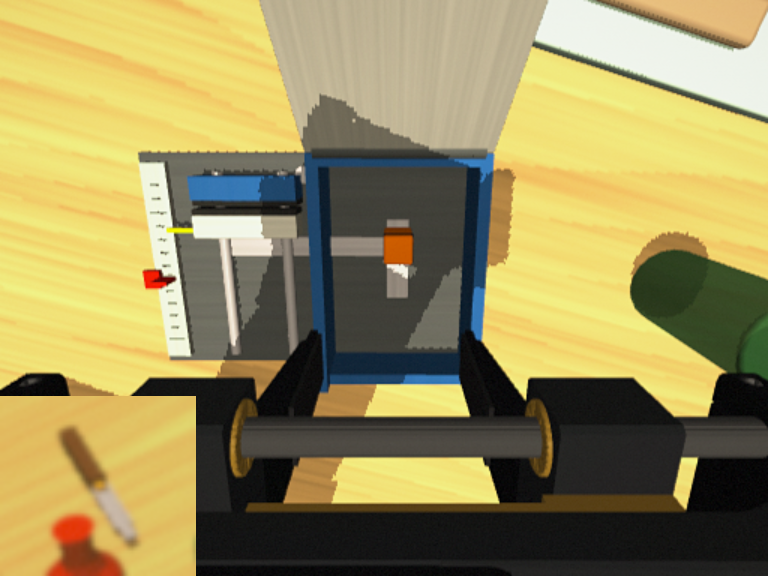

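```bash
python3 - <<'E'
from h import *
f=np.load('w4.npz');im,d,K,M,T=[f[k] for k in('im','d','K','M','T')]; W=pts(d,K,M)
Ti=np.linalg.inv(T); L=W@Ti[:3,:3].T+Ti[:3,3]
h=cv2.cvtColor(im,cv2.COLOR_RGB2HSV)
r=cv2.inRange(h,(0,150,50),(4,255,255))>0; r[:170]=0;r[200:]=0;r[:,:90]=0;r[:,125:]=0
for u in range(94,120):
    v=np.nonzero(r[:,u])[0]
    if len(v): print(u,v.min(),v.max(),'x(tool) z',[(L[a,u,0].round(1),W[a,u,2].round(1)) for a in (v.min(),int(v.mean()),v.max())])
y=(cv2.inRange(h,(22,150,80),(34,255,255))>0); y[:148]=0;y[160:]=0;y[:,:108]=0;y[:,132:]=0
v,u=np.nonzero(y); print('yel rows',v.min(),v.max(),np.median(v),np.median(L[y],0),np.median(W[y],0))
o=cv2.inRange(h,(5,150,60),(16,255,255))>0; o[:150]=0;o[180:]=0;o&=W[...,2]>44
q=L[o]; print('pull top in tool',q[:,:2].min(0),q[:,:2].max(0),np.median(q,0))
# blue wall edges direction -> chuck yaw rel. tool
b=(W[...,2]>53)&(W[...,2]<59)&(h[...,0]>95)&(h[...,0]<125)&(h[...,1]>100)&(L[...,1]>20); b[:105]=0;b[245:]=0
s=L[b]; print('right wall',len(s),np.polyfit(s[:,0],s[:,1],1),s[:,:2].min(0),s[:,:2].max(0))
E
```

```text
95 181 181 x(tool) z [(np.float64(-7.1), np.float64(16.5)), (np.float64(-7.1), np.float64(16.5)), (np.float64(-7.1), np.float64(16.5))]
96 181 187 x(tool) z [(np.float64(-6.8), np.float64(17.9)), (np.float64(-10.4), np.float64(17.3)), (np.float64(-13.6), np.float64(18.4))]
97 181 191 x(tool) z [(np.float64(-6.6), np.float64(18.5)), (np.float64(-12.8), np.float64(17.1)), (np.float64(-18.4), np.float64(18.3))]
98 180 191 x(tool) z [(np.float64(-5.9), np.float64(16.7)), (np.float64(-11.4), np.float64(18.0)), (np.float64(-18.5), np.float64(17.9))]
99 180 191 x(tool) z [(np.float64(-6.0), np.float64(16.4)), (np.float64(-11.6), np.float64(17.5)), (np.float64(-18.3), np.float64(18.6))]
100 180 191 x(tool) z [(np.float64(-5.8), np.float64(17.2)), (np.float64(-11.4), np.float64(18.0)), (np.float64(-18.7), np.float64(17.3))]
101 180 191 x(tool) z [(np.float64(-5.6), np.float64(17.9)), (np.float64(-11.3), np.float64(18.2)), (np.float64(-18.4), np.float64(18.2))]
102 180 191 x(tool) z [(np.float64(-5.4), np.float64(18.5)), (np.float64(-11.4), np.float64(18.0)), (np.float64(-18.7), np.float64(17.
[... 1573 characters left out ...]
4(-11.3), np.float64(18.5)), (np.float64(-12.0), np.float64(20.1)), (np.float64(-13.0), np.float64(20.6))]
115 185 186 x(tool) z [(np.float64(-11.7), np.float64(16.9)), (np.float64(-11.7), np.float64(16.9)), (np.float64(-12.7), np.float64(17.7))]
116 185 186 x(tool) z [(np.float64(-12.3), np.float64(15.0)), (np.float64(-12.3), np.float64(15.0)), (np.float64(-13.3), np.float64(15.3))]
yel rows 151 155 153.0 [  26.15692946 -152.74206292  337.54702731] [669.01894814 113.68566935  24.76127145]
pull top in tool [ 7.55083231 -5.46777215] [27.13536586 13.64061868] [ 17.99390301   3.58520958 313.83935315]
right wall 1181 [-0.10360165 57.18202569] [-44.39413822  20.55445364] [76.10356391 61.68624442]
```

The knife is lying on the bench (inset). The pull is at wrist view (265,163), the pointer at (119,153) and the red plate at (111,187). The pointer has to travel about 38 mm. I'll grip the pull next.

Emit:
carry_out --pt "0.0175 0.004 0.0 0 0.5" --pt "0.0175 0.004 0.05 0 0.5" --pt "0.0175 0.004 0.1 0 0.5" --pt "0.0175 0.004 0.13 0 0.5" --pt "0.0175 0.004 0.145 0 0.5" --pt "0.0175 0.004 0.153 0 0.5" --pt "0.0175 0.004 0.153 0 0.5" --pt "0.0175 0.004 0.153 0 0" --pt "0.0175 0.004 0.153 0 0" --pt "0.0175 0.004 0.153 0 0" --pt "0.0175 0.004 0.153 0 0" --pt "0.0175 0.004 0.153 0 0"

```text
t: 14.28
eef_pos: [704.6, -39.5, 210.6]
tcp_rot: [3.141, -0.001, 0.279]
ft_force: [-0.1, -4.2, 3.1]
opening: 0.206
grip_force: 30.0
```

Emit:
carry_out --pt "-0.006 0 0 0 0" --pt "-0.012 0 0 0 0" --pt "-0.018 0 0 0 0" --pt "-0.024 0 0 0 0" --pt "-0.03 0 0 0 0" --pt "-0.035 0 0 0 0" --pt "-0.038 0 0 0 0" --pt "-0.038 0 0 0 0" --pt "-0.038 0 0 0 0" --pt "-0.038 0 0 0 0"

```text
t: 15.52
eef_pos: [668.6, -49.6, 210.6]
tcp_rot: [3.14, -0.003, 0.279]
ft_force: [7.7, -1.5, -0.4]
opening: 0.21
grip_force: 30.0
```

```bash
python3 - <<'E'
from h import *
c=[]
for n in('wrist','side'):
    im,d,K,M=look(n); T,s=tcp(); W=pts(d,K,M); Ti=np.linalg.inv(T); L=W@Ti[:3,:3].T+Ti[:3,3]
    h=cv2.cvtColor(im,cv2.COLOR_RGB2HSV)
    for t,lo,hi,z in(('red',(0,150,50),(4,255,255),24),('yellow',(22,150,80),(34,255,255),22)):
        k,l,st,ce=cv2.connectedComponentsWithStats(cv2.inRange(h,lo,hi))
        for i in range(1,k):
            p=ray(*ce[i],K,M,z)
            if st[i,4]>4 and 580<p[0]<720 and 70<p[1]<150: print(n,t,st[i],ce[i].round(1),p.round(1),'tool x ray',(Ti@np.r_[p,1])[0].round(1),'dep',np.nanmedian(L[l==i],0).round(1))
    c.append(cv2.resize(im,(512,384)) if n=='wrist' else cv2.resize(im[170:250,190:270],(384,384),interpolation=cv2.INTER_NEAREST))
print(s['eef_pos'],s['t'],s['ft_force'],s['opening'],s['grip_force'])
save('m5',np.hstack([c[0][:,:400],c[1]]))
E
```

```text
wrist yellow [  0 223  12   8  76] [  5.7 226.7] [632.2 102.9  22. ] tool x ray 6.3 dep [   7.4 -154.8  186. ]
side red [231 226   2   3   5] [231.4 226.8] [628.4 118.3  24. ] tool x ray 6.9 dep [   7.7 -171.5  184.7]
side red [229 230   5   4  14] [231.3 231.9] [621.4 140.3  24. ] tool x ray 6.2 dep [   7.2 -188.5  194.4]
side yellow [230 221   3   5   6] [231.  222.7] [636.4  98.5  22. ] tool x ray 9.2 dep [   9.2 -148.2  188.4]
[668.57673909 -49.59285173 210.65354991] 15.625 [ 7.45528471 -0.77075006 -0.47252281] 0.20878098781114895 30.005166828632355
```

View pics/m5.png

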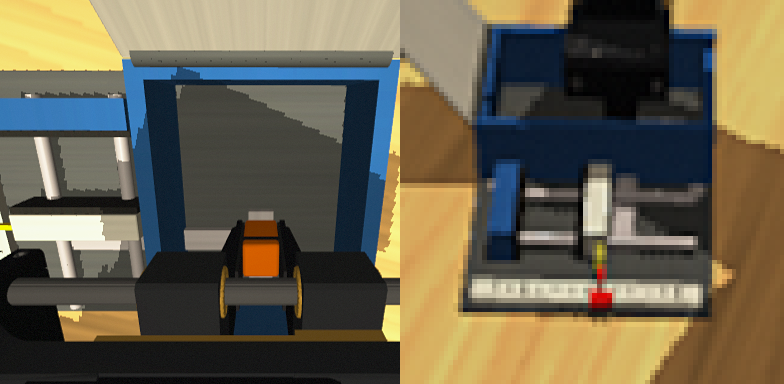

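In the side view the pointer and the red mark nearly line up, with about 1 to 1.5 mm to go. I'll nudge it and hold.

Emit:
carry_out --pt "-0.0012 0 0 0 0" --pt "-0.0012 0 0 0 0" --pt "-0.0012 0 0 0 0" --pt "-0.0012 0 0 0 0" --pt "-0.0012 0 0 0 0" --pt "-0.0012 0 0 0 0"

```text
t: 16.38
eef_pos: [667.4, -50.0, 210.7]
tcp_rot: [3.14, -0.003, 0.279]
ft_force: [7.7, -1.3, -0.8]
opening: 0.206
grip_force: 30.0
```

```bash
python3 -c "
from h import *
s=env.state();print(s['eef_pos'],s['grip_force'],s['ft_force'],s['qvel'].round(4))
print(env.job_done())"
```

```text
[667.44105912 -49.95342074 210.66778946] 30.005084574222565 [ 7.68459332 -1.29102289 -0.78154895] [-0.0001 -0.0012 -0.0005 -0.0018 -0.      0.0007]
the job is handed in; nothing more can be done
None
```

I handed the job in at about 16.4 s, with no verdict returned: the knife levered the cover fully open and lies released back in its old place, and the gripper still holds the pull, drawn about 38.5 mm so the pointer is level with the red mark by my measurement (to about 1–2 mm).

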